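# Deal the green-lidded seed tins round the trays

## Robot

A 7-joint arm with a two-finger parallel gripper is mounted at the origin on the work surface. World frame = base frame: x ahead of the robot, y to its left, z up, the work surface at z = 0. Lengths are in mm, angles in rad, forces in N, time in s.
With the tool pointing down it reaches from about 350 to 900 mm from the base axis. Payload 8.1 kg.
Tool frame: the origin (TCP) lies at the very end of the fingers, on their centre line; the grasp point (between the pads) lies manip.pinch_z behind it (manip.pinch_z is the distance from the TCP to the grasp point, in mm); z points along the fingers, y is the line along which they close (so a half turn about z gives the same grasp; the last joint's range is limited). The gripper opens to 92 mm and grips with 3 to 60 N. Pads are 19 mm wide; open, the fingers measure 130 mm over their backs; the gripper's body (75 mm by 190 mm) begins 47 mm behind the grasp point.
Start: joints at [-1.214, 0.434, 0.025, 1.573, -0.012, 1.134, -0.075], TCP at [277.383, 560.089, 226.742] pointing down, gripper open.
Joint ranges: [-2.62, 2.62], [-0.44, 2.09], [-1.27, 1.32], [0.08, 2.57], [-1.32, 4.46], [0.12, 2], [-2.74, 2.74]. Speed limits (rad/s): [2.22, 2.22, 3.01, 3.01, 3.14, 3.14, 3.14].

## Interface

Orientations are given as a rotation vector (axis times angle).
In Python, from rig import manip, optics, ticket gives the robot as it stands.
- The arm moves only by the shell command python3 -m creep 'ROWS' [OPENING]. ROWS is JSON, one flat list of numbers, 4 for each row, row after row: the shift along the tool's x, y, z in units of 2 cm (1.0 is 2 cm), then the turn about the tool's z in units of 30 degrees (1.0 is 30 degrees). In form: [tx, ty, tz, spin, tx, ty, tz, spin, ...]. A call has 1 to 8 rows; each row shifts and turns the commanded pose from where the row before left it, along the tool's axes as they then stand; what a row does not reach is not made up. A row lasts 1/10 s, in which the tool goes at most 50 mm and 8.59 degrees, less where a joint would pass 70% of its speed; a pose out of reach is approached as far as the arm can. A call with a number of a shift or a turn outside -1 to 1 is refused whole. A call with a gripper value outside its range is refused whole. OPENING is the opening, from -1 (shut) to 1 (fully open), so that 0 is half open, set as the call begins (- or left out, the last holds). The fingers move at their own pace and stop on an object; the grip force is fixed at half the most. Time passes only in rows, so rows that do not move let the fingers close. It gives the time, the measured TCP pose, the force, the opening and the grip force at its end, in the units of the state.
- manip.get_obs(): the state, without advancing time (a new reading comes with each control period).
- optics.camera(name): name is "side" or "top"; returns the picture (480x640x3 uint8, red, green, blue); there is no depth.
- optics.camera_params(name): a dict with "mtx" (3x3 intrinsics, pixels), "eye" and "attitude" of the camera in the world. Camera axes: x right, y down, z forward; pixel columns grow to the right and rows downward; lengths in mm; the calibration is good to about 2 mm. A picture is of the moment at which its call begins. camera_params takes no time and is no camera call.
- ticket.sign_off(): hands the job in; it is judged then, once.
The state is a dict: "time": time; "joint_positions": joint angles; "joint_velocities": joint speeds; "joint_torque": joint torques, N m; "tcp_pos": TCP position; "eef_rot": TCP orientation; "wrist_force": force on the tool from outside, world axes, zero at the start; "ft_torque": the same for the moment, N m; "opening": opening from 0.0 (shut) to 1.0 (fully open); "grasp_force": force on a finger pad.
Only numpy, scipy, OpenCV 4.12 (cv2) and the standard library are available. Lean on these libraries where they do the work, as an engineer would, in place of code of your own. Each camera call takes 0.05 s, during which the arm holds its last target. There are 200 camera calls.

## Task

Deal the three seed tins with green lids into the three trays on the wooden display board, one tin per tray in turn: the blue tray first, then the white, then the black, until every tray holds one. Set each tin down gently and upright inside its tray; the tins with other lids are not wanted.

Things in the scene. Friction and masses are not known exactly. Their poses are not given: they have to be found in the camera images.
- board: flat wooden display board, fixed to the counter, 124 x 344 mm and 12 mm thick, carrying three square open trays in a row: blue, white, black. Origin: centre of the board's underside, on the counter; z up; y along the row. Tray centres in this frame: blue at y = +110 mm, white at y = 0, black at y = -110 mm, all at x = 0. Each tray is 100 x 100 mm outside and 92 x 92 mm inside (walls 4 mm); the tray floor lies 16 mm and the wall tops 30 mm above the counter.
- tin_a_mid (a point): one of the three identical seed tins with a green lid: an upright closed cylinder, 52 mm in diameter and 80 mm tall, about 150 g, white with a dark green foot, a green band and a green lid, standing on the counter. The point is the tin's centre, 40 mm above its underside; z is the tin's axis, up. Tins of the same size with yellow or purple lids stand in the same row and are not wanted.
- tin_b_mid (a point): one of the three identical seed tins with a green lid: an upright closed cylinder, 52 mm in diameter and 80 mm tall, about 150 g, white with a dark green foot, a green band and a green lid, standing on the counter. The point is the tin's centre, 40 mm above its underside; z is the tin's axis, up. Tins of the same size with yellow or purple lids stand in the same row and are not wanted.
- tin_c_mid (a point): one of the three identical seed tins with a green lid: an upright closed cylinder, 52 mm in diameter and 80 mm tall, about 150 g, white with a dark green foot, a green band and a green lid, standing on the counter. The point is the tin's centre, 40 mm above its underside; z is the tin's axis, up. Tins of the same size with yellow or purple lids stand in the same row and are not wanted.
Things that resemble listed ones, but are neither listed nor needed, are in the scene too. Leave any pink or red look-alike of the part that bears tin_c_mid alone.

How it is judged (in metres and radians):
On the way, in this order (a step that is already met when the one before it is completed fails the run):
1. a green-lidded tin stands in the blue tray (((x of tin_a_mid in the frame of board between -0.024 and 0.024 m and y of tin_a_mid in the frame of board between 0.086 and 0.134 m and z of tin_a_mid in the frame of board between 0.048 and 0.066 m and angle between tin_a_mid's own z axis and vertical below 0.17 rad and linear speed of tin_a below 0.03 m/s) or (x of tin_b_mid in the frame of board between -0.024 and 0.024 m and y of tin_b_mid in the frame of board between 0.086 and 0.134 m and z of tin_b_mid in the frame of board between 0.048 and 0.066 m and angle between tin_b_mid's own z axis and vertical below 0.17 rad and linear speed of tin_b below 0.03 m/s) or (x of tin_c_mid in the frame of board between -0.024 and 0.024 m and y of tin_c_mid in the frame of board between 0.086 and 0.134 m and z of tin_c_mid in the frame of board between 0.048 and 0.066 m and angle between tin_c_mid's own z axis and vertical below 0.17 rad and linear speed of tin_c below 0.03 m/s))), for 0.2 s.
2. a green-lidded tin stands in the white tray (((x of tin_a_mid in the frame of board between -0.024 and 0.024 m and y of tin_a_mid in the frame of board between -0.024 and 0.024 m and z of tin_a_mid in the frame of board between 0.048 and 0.066 m and angle between tin_a_mid's own z axis and vertical below 0.17 rad and linear speed of tin_a below 0.03 m/s) or (x of tin_b_mid in the frame of board between -0.024 and 0.024 m and y of tin_b_mid in the frame of board between -0.024 and 0.024 m and z of tin_b_mid in the frame of board between 0.048 and 0.066 m and angle between tin_b_mid's own z axis and vertical below 0.17 rad and linear speed of tin_b below 0.03 m/s) or (x of tin_c_mid in the frame of board between -0.024 and 0.024 m and y of tin_c_mid in the frame of board between -0.024 and 0.024 m and z of tin_c_mid in the frame of board between 0.048 and 0.066 m and angle between tin_c_mid's own z axis and vertical below 0.17 rad and linear speed of tin_c below 0.03 m/s))), for 0.2 s.
3. a green-lidded tin stands in the black tray (((x of tin_a_mid in the frame of board between -0.024 and 0.024 m and y of tin_a_mid in the frame of board between -0.134 and -0.086 m and z of tin_a_mid in the frame of board between 0.048 and 0.066 m and angle between tin_a_mid's own z axis and vertical below 0.17 rad and linear speed of tin_a below 0.03 m/s) or (x of tin_b_mid in the frame of board between -0.024 and 0.024 m and y of tin_b_mid in the frame of board between -0.134 and -0.086 m and z of tin_b_mid in the frame of board between 0.048 and 0.066 m and angle between tin_b_mid's own z axis and vertical below 0.17 rad and linear speed of tin_b below 0.03 m/s) or (x of tin_c_mid in the frame of board between -0.024 and 0.024 m and y of tin_c_mid in the frame of board between -0.134 and -0.086 m and z of tin_c_mid in the frame of board between 0.048 and 0.066 m and angle between tin_c_mid's own z axis and vertical below 0.17 rad and linear speed of tin_c below 0.03 m/s))), for 0.2 s.
At the end, for the whole second after the job is handed in: Each of the three trays (blue, white, black) holds one green-lidded tin, standing on the tray floor inside the walls (centre within 24 mm of the tray's centre along each side), upright within 10 degrees and at rest (((x of tin_a_mid in the frame of board between -0.024 and 0.024 m and y of tin_a_mid in the frame of board between 0.086 and 0.134 m and z of tin_a_mid in the frame of board between 0.048 and 0.066 m and angle between tin_a_mid's own z axis and vertical below 0.17 rad and linear speed of tin_a below 0.03 m/s) or (x of tin_b_mid in the frame of board between -0.024 and 0.024 m and y of tin_b_mid in the frame of board between 0.086 and 0.134 m and z of tin_b_mid in the frame of board between 0.048 and 0.066 m and angle between tin_b_mid's own z axis and vertical below 0.17 rad and linear speed of tin_b below 0.03 m/s) or (x of tin_c_mid in the frame of board between -0.024 and 0.024 m and y of tin_c_mid in the frame of board between 0.086 and 0.134 m and z of tin_c_mid in the frame of board between 0.048 and 0.066 m and angle between tin_c_mid's own z axis and vertical below 0.17 rad and linear speed of tin_c below 0.03 m/s)) and ((x of tin_a_mid in the frame of board between -0.024 and 0.024 m and y of tin_a_mid in the frame of board between -0.024 and 0.024 m and z of tin_a_mid in the frame of board between 0.048 and 0.066 m and angle between tin_a_mid's own z axis and vertical below 0.17 rad and linear speed of tin_a below 0.03 m/s) or (x of tin_b_mid in the frame of board between -0.024 and 0.024 m and y of tin_b_mid in the frame of board between -0.024 and 0.024 m and z of tin_b_mid in the frame of board between 0.048 and 0.066 m and angle between tin_b_mid's own z axis and vertical below 0.17 rad and linear speed of tin_b below 0.03 m/s) or (x of tin_c_mid in the frame of board between -0.024 and 0.024 m and y of tin_c_mid in the frame of board between -0.024 and 0.024 m and z of tin_c_mid in the frame of board between 0.048 and 0.066 m and angle between tin_c_mid's own z axis and vertical below 0.17 rad and linear speed of tin_c below 0.03 m/s)) and ((x of tin_a_mid in the frame of board between -0.024 and 0.024 m and y of tin_a_mid in the frame of board between -0.134 and -0.086 m and z of tin_a_mid in the frame of board between 0.048 and 0.066 m and angle between tin_a_mid's own z axis and vertical below 0.17 rad and linear speed of tin_a below 0.03 m/s) or (x of tin_b_mid in the frame of board between -0.024 and 0.024 m and y of tin_b_mid in the frame of board between -0.134 and -0.086 m and z of tin_b_mid in the frame of board between 0.048 and 0.066 m and angle between tin_b_mid's own z axis and vertical below 0.17 rad and linear speed of tin_b below 0.03 m/s) or (x of tin_c_mid in the frame of board between -0.024 and 0.024 m and y of tin_c_mid in the frame of board between -0.134 and -0.086 m and z of tin_c_mid in the frame of board between 0.048 and 0.066 m and angle between tin_c_mid's own z axis and vertical below 0.17 rad and linear speed of tin_c below 0.03 m/s))); the robot touches nothing.
It fails at once if a tin is dropped or slammed into a tray (faster than 0.7 m/s near the tray floor) ((x of tin_a_mid in the frame of board between -0.06 and 0.06 m and y of tin_a_mid in the frame of board between -0.17 and 0.17 m and z of tin_a_mid in the frame of board between 0.03 and 0.09 m and linear speed of tin_a above 0.7 m/s) or (x of tin_b_mid in the frame of board between -0.06 and 0.06 m and y of tin_b_mid in the frame of board between -0.17 and 0.17 m and z of tin_b_mid in the frame of board between 0.03 and 0.09 m and linear speed of tin_b above 0.7 m/s) or (x of tin_c_mid in the frame of board between -0.06 and 0.06 m and y of tin_c_mid in the frame of board between -0.17 and 0.17 m and z of tin_c_mid in the frame of board between 0.03 and 0.09 m and linear speed of tin_c above 0.7 m/s)).
It also fails if it takes over 58 s, if anything falls off the work surface, if the arm or the gripper's body presses on something with over 40 N, if the wrist force passes 120 N, or if a joint passes its speed limit or range.

## Working session

There is one attempt and no reset: what is moved stays moved. The work goes in short steps, Python scripts to look and compute and a shell command to move; the robot and the scene stay as the last step left them, time stands still between calls to the robot, and variables do not carry over. Pictures are saved under pics/ and viewed, at most 10 in all, crops included, and the job is handed in when it is done.

```bash
mkdir -p pics; ls
python3 - <<'E'
from rig import manip, optics
import cv2
print(manip.get_obs(), manip.pinch_z)
for n in ("top","side"):
    p=optics.camera_params(n); print(n,p)
    cv2.imwrite(f"pics/{n}0.png",optics.camera(n)[:,:,::-1])
E
```

```text
pics
{'time': 0.0, 'joint_positions': array([-1.21358035,  0.43521613,  0.02498054,  1.5741256 , -0.01160581,
        1.13399667, -0.07508704]), 'joint_velocities': array([ 3.07520346e-04,  1.43190682e-03, -1.20738347e-03,  4.74938331e-04,
       -1.18390984e-03,  1.75750378e-03,  7.30522041e-05]), 'joint_torque': array([-7.13334953e-05, -6.67830133e+01,  9.84874740e-01, -3.14446700e+01,
       -6.05545985e-02,  4.28261643e-02,  1.53327533e-04]), 'tcp_pos': array([277.18527865, 559.58386547, 225.93829446]), 'eef_rot': array([-7.15981389e-01, -3.05868593e+00,  2.48927649e-03]), 'wrist_force': array([ 0.08979227, -0.40564257,  0.12945105]), 'ft_torque': array([-0.02843966,  0.01408099, -0.00710149]), 'grasp_force': 0.0, 'opening': 0.9999329095840428} 18.8
top {'mtx': array([[594.89083345,   0.        , 322.51682052],
       [  0.        , 594.89083345, 239.4457851 ],
       [  0.        ,   0.        ,   1.        ]]), 'eye': array([ 421.85648993,  -13.36817376, 1106.16909412]), 'attitude': array([-2.17369492,  2.19648342, -0.0594218 ])}
side {'mtx': array([[433.95766241,   0.        , 313.34604989],
       [  0.        , 433.95766241, 239.68169314],
       [  0.        ,   0.        ,   1.        ]]), 'eye': array([103.03452319, 404.81857819, 445.79269253]), 'attitude': array([-0.90686831,  2.31320586, -1.23052128])}
```

View pics/top0.png

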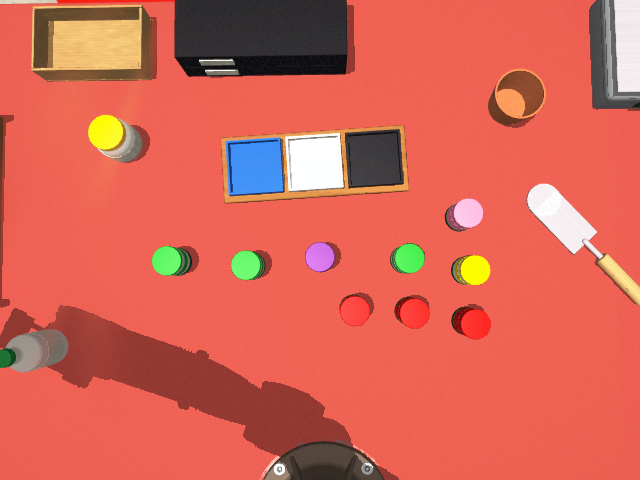

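View pics/side0.png

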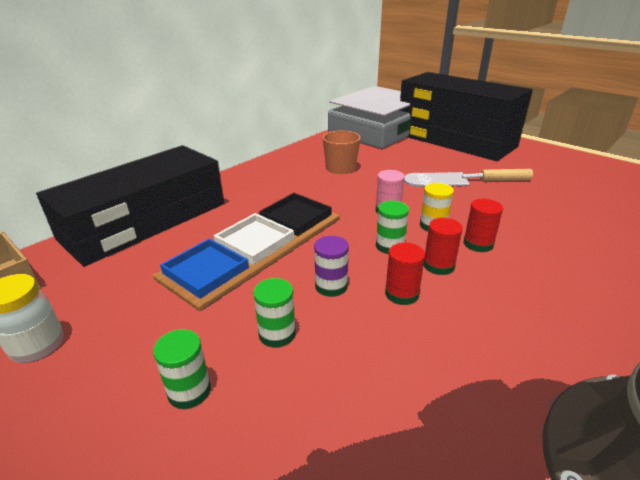

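The top view shows green lids near (168,261), (246,265) and (408,258). The trays are blue (255,167), white (315,163) and black (375,158). The side view confirms the same row, with green bands on those three tins. The red, pink, purple and yellow look-alikes stay put.

```bash
cat > h.py <<'E'
import cv2, numpy as np
from rig import manip, optics
from scipy.spatial.transform import Rotation as R
def ray(n,px,z):
    p=optics.camera_params(n); d=R.from_rotvec(p["attitude"]).as_matrix()@np.linalg.solve(p["mtx"],[*px,1.])
    return (p["eye"]+d*(z-p["eye"][2])/d[2])[:2]
def blobs(n,lo,hi,amin=150):
    h=cv2.cvtColor(optics.camera(n),cv2.COLOR_RGB2HSV); m=cv2.inRange(h,lo,hi)
    c,_=cv2.findContours(m,cv2.RETR_EXTERNAL,cv2.CHAIN_APPROX_NONE)
    return [k for k in c if cv2.contourArea(k)>amin]
def proj(n,P):
    p=optics.camera_params(n); q=p["mtx"]@(R.from_rotvec(p["attitude"]).as_matrix().T@(np.array(P)-p["eye"])); return q[:2]/q[2]
def lids():
    return [(cv2.minEnclosingCircle(c)) for c in blobs("top",(50,150,120),(70,255,255))]
def trays():
    o={}
    for k,lo,hi in (("blue",(100,150,80),(125,255,255)),("white",(0,0,190),(179,40,255)),("black",(0,0,0),(179,255,50))):
        for c in blobs("top",lo,hi,1500):
            (x,y),s,a=cv2.minAreaRect(c)
            if 220<x<410 and 120<y<205: o[k]=((x,y),s,a)
    return o
E
python3 - <<'E'
from h import *
for (c,r) in lids():
    P=ray("top",c,80); e=ray("top",(c[0]+r,c[1]),80); print("lid",np.round(c),P.round(1),"r",np.linalg.norm(e-P).round(1))
t=trays()
for k,(c,s,a) in t.items(): print(k,np.round(c,1),np.round(s,1),a,ray("top",c,30).round(1),ray("top",c,16).round(1))
for c in blobs("side",(50,150,80),(70,255,255)):
    (x,y),s,a=cv2.minAreaRect(c); print("side",round(x),round(y),ray("side",(x,y),80).round(1))
# wood board
b=[c for c in blobs("top",(8,120,80),(18,235,255),300)]
for c in b:
    q=cv2.minAreaRect(c); print("wood",np.round(q[0]),np.round(q[1]),q[2],ray("top",q[0],12).round(1))
E
```

```text
lid [166. 260.] [453.8 266.1] r 25.7
lid [408. 258.] [ 453.4 -152.5] r 26.8
blue [254.2 166.1] [54.4 54.6] 86.42366790771484 [625.6 119.3] [628.3 121.1]
white [313.8 161.5] [54.4 55.1] 86.09950256347656 [632.8  10.2] [635.5  10.5]
side 185 379 [407.6 286.8]
side 176 348 [451.2 270.3]
side 275 321 [401.9 166. ]
side 273 293 [441.5 134. ]
side 391 231 [413.9 -89.8]
side 392 210 [ 451.8 -147.6]
wood [314. 164.] [ 66. 185.] 86.08842468261719 [631.9  10. ]
wood [515.  95.] [50. 61.] 66.80140686035156 [ 756.8 -366.2]
wood [91. 42.] [ 75. 120.] 90.0 [868.5 429.4]
```

Run:
```python
from h import *
im=optics.camera("top"); h=cv2.cvtColor(im,cv2.COLOR_RGB2HSV)
print(h[265,235:260:4], h[261,168])
cs=blobs("top",(45,120,80),(75,255,255),50)
for c in cs:
    q,r=cv2.minEnclosingCircle(c); P=ray("top",q,80);print(np.round(q,1),round(r,1),cv2.contourArea(c),P.round(1))
c=np.array(trays()["white"][0]); 
d=(ray("top",trays()["white"][0],30)-ray("top",trays()["blue"][0],30)); print("black est",(np.array([632.8,10.2])+d).round(1))
o=manip.get_obs(); print(o["tcp_pos"],R.from_rotvec(o["eef_rot"]).as_matrix().round(3))
```

```text
[[ 61 147 250]
 [ 61 145 251]
 [ 60 141 251]
 [ 60 141 251]
 [ 61 147 250]
 [ 61 143 250]
 [ 61 150 249]] [ 61 149 249]
[  2.  358.1] 9.1 149.0 [288.7 547.1]
[246.7 265. ] 16.0 673.5 [443.9 126.5]
[166.5 259.5] 15.6 653.5 [454.9 265.4]
[408.  258.5] 16.2 716.5 [ 452.3 -151.7]
black est [640. -99.]
[277.43461116 560.06529549 226.75424426] [[-0.896  0.444  0.   ]
 [ 0.444  0.896  0.   ]
 [-0.     0.    -1.   ]]
```

```bash
python3 -m creep '[0,0,0,-0.22,0,0,0,-0.22,0,0,0,-0.22,0,0,0,-0.22]' 1
python3 -m creep '[-0.5,-0.9,0,0,-0.5,-0.9,0,0,-0.5,-0.9,0,0,-0.5,-0.9,0,0,-0.5,-0.9,0,0,-0.5,-0.9,0,0,-0.5,-0.9,0,0,-0.5,-0.9,0,0]'
python3 -m creep '[-0.6,-0.9,0,0,-0.6,-0.9,0,0,-0.6,-0.9,0,0,-0.6,-0.9,0,0,-0.6,-0.9,0,0,-0.6,-0.9,0,0,0,0,0,0]'
```

```text
time: 1.35
tcp_pos: [277.4, 560.1, 226.8]
eef_rot: [-0.009, 3.142, 0.0]
wrist_force: [0.2, -0.3, 0.3]
opening: 0.997
grasp_force: 0.0
time: 2.15
tcp_pos: [358.7, 413.6, 227.0]
eef_rot: [0.003, 3.141, -0.0]
wrist_force: [1.5, -0.5, 0.3]
opening: 1.004
grasp_force: 0.0
time: 2.85
tcp_pos: [432.0, 303.4, 227.0]
eef_rot: [0.01, 3.14, -0.002]
wrist_force: [-0.1, -0.5, -0.5]
opening: 1.002
grasp_force: 0.0
```

```bash
python3 -m creep '[-0.55,-0.93,0,0,-0.55,-0.93,0,0,0,0,1,0,0,0,1,0,0,0,1,0,0,0,0,0]'
python3 - <<'E'
from h import *
for c in blobs("top",(45,120,80),(75,255,255),50):
    q,r=cv2.minEnclosingCircle(c); print(np.round(q),round(r,1),ray("top",q,80).round(1))
im=np.vstack([optics.camera("top")[150:350,50:450],optics.camera("side")[250:450,50:450]])
cv2.imwrite("pics/a1.png",im[:,:,::-1])
E
```

```text
time: 3.45
tcp_pos: [450.1, 269.4, 164.7]
eef_rot: [-0.001, -3.138, 0.004]
wrist_force: [0.5, 0.2, -0.1]
opening: 1.0
grasp_force: 0.0
[247. 265.] 16.0 [443.5 126.6]
[408. 258.] 16.2 [ 452.3 -151.7]
```

View pics/a1.png

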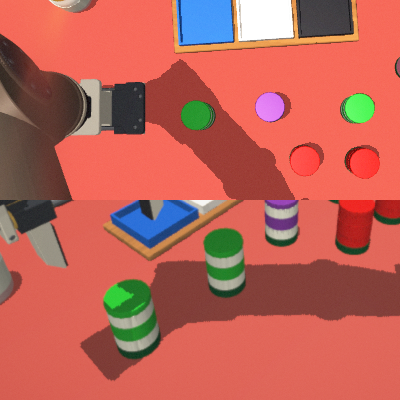

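The gripper covers tin A from above at crop (130,108). In the side crop the fingers are on either side of its lid at (128,290). I'll descend with a small correction.

```bash
python3 -m creep '[-0.2,-0.17,0.5,0,0,0,1,0,0,0,1,0,0,0,1,0,0,0,1,0,0,0,1,0,0,0,0.7,0,0,0,0.3,0]'
python3 -m creep '[0,0,0,0,0,0,0,0]'
python3 -m creep '[0,0,0,0,0,0,0,0,0,0,0,0,0,0,0,0,0,0,0,0,0,0,0,0]' -1
```

```text
time: 4.4
tcp_pos: [455.5, 267.1, 35.6]
eef_rot: [0.001, -3.141, 0.001]
wrist_force: [-1.0, -0.4, 0.3]
opening: 1.001
grasp_force: 0.0
time: 4.6
tcp_pos: [456.2, 267.8, 37.3]
eef_rot: [-0.001, 3.141, 0.001]
wrist_force: [-0.4, -0.1, -0.9]
opening: 1.0
grasp_force: 0.0
time: 5.2
tcp_pos: [455.7, 267.6, 36.8]
eef_rot: [-0.001, 3.141, 0.0]
wrist_force: [0.5, 0.1, 0.5]
opening: 0.562
grasp_force: 30.0
```

```bash
python3 -m creep '[0,0,-0.5,0,0,0,-1,0,0,0,-1,0,0,0,-1,0,0,0,-1,0,-0.4,-0.37,0,0,-0.85,-0.74,0,0,-0.85,-0.74,0,0]'
python3 -m creep '[-0.85,-0.74,0,0,-0.85,-0.74,0,0,-0.85,-0.74,0,0,-0.85,-0.74,0,0,-0.85,-0.74,0,0,-0.85,-0.74,0,0,-0.85,-0.74,0,0,-0.4,-0.37,0,0]'
python3 -m creep '[0,0,0,0,0,0,0,0]'
```

```text
time: 6.0
tcp_pos: [498.1, 229.9, 126.7]
eef_rot: [0.003, -3.142, 0.0]
wrist_force: [0.4, -0.5, -1.7]
opening: 0.564
grasp_force: 30.0
time: 6.8
tcp_pos: [626.0, 116.9, 126.1]
eef_rot: [-0.003, -3.142, 0.002]
wrist_force: [-0.2, 0.4, -1.2]
opening: 0.559
grasp_force: 30.0
time: 7.0
tcp_pos: [623.9, 120.3, 126.3]
eef_rot: [0.002, -3.14, -0.001]
wrist_force: [-0.5, 1.6, -1.2]
opening: 0.562
grasp_force: 30.0
```

```bash
python3 -m creep '[-0.07,0,0.5,0,0,0,0.8,0,0,0,0.8,0,0,0,0.6,0,0,0,0.4,0,0,0,0.25,0,0,0,0.15,0,0,0,0.05,0]'
python3 -m creep '[0,0,0,0,0,0,0,0]'
```

```text
time: 7.8
tcp_pos: [626.3, 119.9, 55.8]
eef_rot: [-0.001, 3.141, 0.0]
wrist_force: [0.7, -0.6, -1.4]
opening: 0.559
grasp_force: 30.0
time: 8.0
tcp_pos: [626.5, 119.8, 56.2]
eef_rot: [-0.001, 3.141, 0.0]
wrist_force: [0.6, -0.7, -0.5]
opening: 0.564
grasp_force: 30.0
```

```bash
python3 -m creep '[0,0,0.06,0,0,0,0.06,0,0,0,0.04,0,0,0,0,0,0,0,0,0]'
python3 -m creep '[0,0,0,0,0,0,0,0,0,0,0,0,0,0,0,0]' 1
python3 -m creep '[0,0,-0.2,0,0,0,-0.7,0,0,0,-1,0,0,0,-1,0,0,0,-1,0,0,0,-1,0]'
```

```text
time: 8.5
tcp_pos: [626.3, 119.8, 52.8]
eef_rot: [-0.001, 3.141, 0.0]
wrist_force: [-2.1, -0.2, 3.5]
opening: 0.56
grasp_force: 30.0
time: 8.9
tcp_pos: [626.1, 119.8, 52.4]
eef_rot: [0.001, -3.142, 0.0]
wrist_force: [-1.1, 0.2, -0.8]
opening: 0.861
grasp_force: 0.0
time: 9.5
tcp_pos: [626.4, 119.8, 152.7]
eef_rot: [-0.001, 3.14, 0.001]
wrist_force: [0.2, -0.6, 0.8]
opening: 0.998
grasp_force: 0.0
```

```bash
python3 -m creep '[0.5,0.03,0,0,0.92,0.03,0,0,0.92,0.03,0,0,0.92,0.03,0,0,0.92,0.03,0,0,0.92,0.03,0,0,0.92,0.03,0,0,0.92,0.03,0,0]'
python3 -m creep '[0.92,0.03,0,0,0.92,0.03,0,0,0.36,0.03,0,0,0,0,0,0,0,0,0,0]'
python3 - <<'E'
from h import *
for c in blobs("top",(45,120,80),(75,255,255),50):
    q,r=cv2.minEnclosingCircle(c); print(np.round(q),round(r,1),ray("top",q,80).round(1),ray("top",q,96).round(1))
im=np.vstack([optics.camera("top")[100:300,200:500],optics.camera("side")[200:400,150:450]])
cv2.imwrite("pics/a2.png",im[:,:,::-1])
E
```

```text
time: 10.3
tcp_pos: [485.8, 124.4, 150.5]
eef_rot: [0.002, -3.141, -0.0]
wrist_force: [1.0, 0.2, 0.1]
opening: 0.997
grasp_force: 0.0
time: 10.8
tcp_pos: [444.1, 126.3, 150.8]
eef_rot: [-0.001, 3.141, 0.001]
wrist_force: [0.3, -0.3, 0.0]
opening: 1.0
grasp_force: 0.0
[  5. 358.] 9.7 [288.  542.5] [290.1 533.9]
[408. 258.] 16.2 [ 452.3 -151.7] [ 451.8 -149.5]
[251. 162.] 17.1 [622.6 118.7] [619.5 116.6]
```

View pics/a2.png

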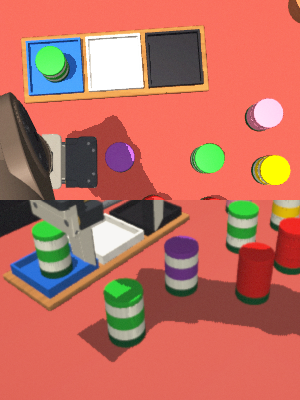

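Tin A stands upright in the blue tray, with its lid at top-view (251,162). The gripper is over tin B, with its fingers clear on either side. I'll descend and grip.

```bash
python3 -m creep '[0,0,0.5,0,0,0,1,0,0,0,1,0,0,0,1,0,0,0,1,0,0,0,0.8,0,0,0,0.4,0,0,0,0,0]'
python3 -m creep '[0,0,0,0,0,0,0,0]'
python3 -m creep '[0,0,0,0,0,0,0,0,0,0,0,0,0,0,0,0,0,0,0,0,0,0,0,0]' -1
python3 -m creep '[0,0,-0.5,0,0,0,-1,0,0,0,-1,0,0,0,-1,0,0,0,-1,0,0,0,0,0,0,0,0,0]'
```

```text
time: 11.75
tcp_pos: [442.7, 125.9, 35.3]
eef_rot: [0.001, -3.139, 0.001]
wrist_force: [-1.0, 0.6, -0.4]
opening: 1.003
grasp_force: 0.0
time: 11.95
tcp_pos: [443.9, 126.4, 37.1]
eef_rot: [-0.001, 3.14, 0.001]
wrist_force: [-0.2, -0.4, -0.2]
opening: 1.0
grasp_force: 0.0
time: 12.55
tcp_pos: [443.5, 126.6, 36.6]
eef_rot: [-0.002, 3.141, 0.001]
wrist_force: [0.7, 1.9, 1.5]
opening: 0.561
grasp_force: 30.0
time: 13.25
tcp_pos: [443.3, 126.2, 126.8]
eef_rot: [-0.001, 3.141, 0.0]
wrist_force: [-0.6, -0.0, -2.2]
opening: 0.562
grasp_force: 30.0
```

```bash
python3 -m creep '[-0.43,-0.27,0,0,-0.86,-0.53,0,0,-0.86,-0.53,0,0,-0.86,-0.53,0,0,-0.86,-0.53,0,0,-0.86,-0.53,0,0,-0.86,-0.53,0,0,-0.86,-0.53,0,0]'
python3 -m creep '[-0.86,-0.53,0,0,-0.86,-0.53,0,0,-0.86,-0.53,0,0,-0.43,-0.27,0,0,0,0,0,0,0,0,0,0]'
python3 -m creep '[0,0,0.5,0,0,0,0.8,0,0,0,0.8,0,0,0,0.6,0,0,0,0.4,0,0,0,0.25,0,0,0,0.15,0,0,0,0,0]'
python3 -m creep '[0,0,0.06,0,0,0,0.06,0,0,0,0,0,0,0,0,0]'
```

```text
time: 14.05
tcp_pos: [572.9, 45.4, 125.1]
eef_rot: [0.001, -3.139, 0.001]
wrist_force: [-0.8, 0.3, -1.3]
opening: 0.564
grasp_force: 30.0
time: 14.65
tcp_pos: [631.8, 9.9, 125.7]
eef_rot: [0.002, -3.14, -0.0]
wrist_force: [0.1, -0.1, -2.1]
opening: 0.567
grasp_force: 30.0
time: 15.45
tcp_pos: [632.7, 9.6, 56.5]
eef_rot: [-0.001, 3.142, 0.0]
wrist_force: [-0.2, -0.5, -1.9]
opening: 0.563
grasp_force: 30.0
time: 15.85
tcp_pos: [632.8, 9.6, 54.3]
eef_rot: [-0.001, 3.141, 0.0]
wrist_force: [0.1, -0.1, -2.1]
opening: 0.562
grasp_force: 30.0
```

```bash
python3 -m creep '[0,0,0.05,0,0,0,0.04,0,0,0,0,0,0,0,0,0]'
python3 -m creep '[0,0,0,0,0,0,0,0,0,0,0,0,0,0,0,0]' 1
python3 -m creep '[0,0,-0.2,0,0,0,-0.7,0,0,0,-1,0,0,0,-1,0,0,0,-1,0,0,0,-1,0]'
python3 -m creep '[0.45,-0.4,0,0,0.9,-0.8,0,0,0.9,-0.8,0,0,0.9,-0.8,0,0,0.9,-0.8,0,0,0.9,-0.8,0,0,0.9,-0.8,0,0,0.9,-0.8,0,0]'
python3 -m creep '[0.9,-0.8,0,0,0.9,-0.8,0,0,0.45,-0.4,0,0,0,-0.05,0,0,0,0,0,0]'
python3 - <<'E'
from h import *
for c in blobs("top",(45,120,80),(75,255,255),50):
    q,r=cv2.minEnclosingCircle(c); print(np.round(q),round(r,1),ray("top",q,80).round(1),ray("top",q,96).round(1))
im=np.vstack([optics.camera("top")[100:350,200:520],optics.camera("side")[180:380,150:470]])
cv2.imwrite("pics/a3.png",im[:,:,::-1])
E
```

```text
time: 16.25
tcp_pos: [632.8, 9.6, 52.7]
eef_rot: [-0.001, 3.141, 0.0]
wrist_force: [-1.7, 0.9, 4.4]
opening: 0.564
grasp_force: 30.0
time: 16.65
tcp_pos: [632.7, 9.6, 52.2]
eef_rot: [0.001, -3.142, -0.0]
wrist_force: [-0.6, -0.1, 0.4]
opening: 0.859
grasp_force: 0.0
time: 17.25
tcp_pos: [632.9, 9.6, 152.5]
eef_rot: [-0.001, 3.14, 0.0]
wrist_force: [0.1, 0.4, -0.0]
opening: 1.006
grasp_force: 0.0
time: 18.05
tcp_pos: [496.3, -111.5, 150.5]
eef_rot: [0.001, -3.141, 0.0]
wrist_force: [0.5, -0.9, -0.5]
opening: 1.0
grasp_force: 0.0
time: 18.55
tcp_pos: [453.5, -151.3, 150.6]
eef_rot: [-0.001, 3.141, 0.0]
wrist_force: [0.7, -0.3, 0.4]
opening: 0.998
grasp_force: 0.0
[  4. 358.] 9.5 [288.3 544. ] [290.4 535.4]
[399. 256.] 10.2 [ 457.3 -136.1] [ 456.7 -134.1]
[251. 162.] 17.1 [622.6 118.7] [619.5 116.6]
[314. 156.] 16.7 [632.5   8.8] [629.2   8.4]
```

View pics/a3.png

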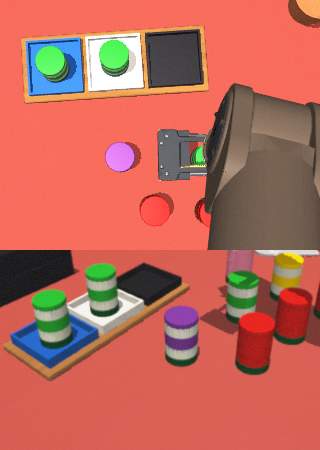

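Tins A and B stand upright in the blue and white trays, with lids at top-view (251,162) and (314,156). The black tray is empty. The gripper sits over tin C, whose lid shows between the fingers at crop (200,156). I'll descend and grip.

```bash
python3 -m creep '[0.03,0,0.5,0,0,0,1,0,0,0,1,0,0,0,1,0,0,0,1,0,0,0,0.8,0,0,0,0.4,0,0,0,0,0]'
python3 -m creep '[0,0,0,0,0,0,0,0]'
python3 -m creep '[0,0,0,0,0,0,0,0,0,0,0,0,0,0,0,0,0,0,0,0,0,0,0,0]' -1
python3 -m creep '[0,0,-0.5,0,0,0,-1,0,0,0,-1,0,0,0,-1,0,0,0,-1,0,0,0,0,0,0,0,0,0]'
```

```text
time: 19.5
tcp_pos: [451.5, -151.1, 35.1]
eef_rot: [0.002, -3.139, -0.001]
wrist_force: [-0.1, 0.2, 0.6]
opening: 1.002
grasp_force: 0.0
time: 19.7
tcp_pos: [452.8, -151.6, 37.0]
eef_rot: [-0.001, 3.14, -0.0]
wrist_force: [-0.9, 0.9, -0.7]
opening: 0.996
grasp_force: 0.0
time: 20.3
tcp_pos: [452.3, -151.7, 36.4]
eef_rot: [-0.001, 3.141, -0.0]
wrist_force: [-0.1, -1.5, 1.8]
opening: 0.565
grasp_force: 30.0
time: 21.0
tcp_pos: [452.2, -151.5, 126.7]
eef_rot: [-0.002, 3.141, -0.0]
wrist_force: [0.1, 0.4, -1.7]
opening: 0.56
grasp_force: 30.0
```

```bash
python3 -m creep '[-0.42,0.11,0,0,-0.86,0.24,0,0,-0.86,0.24,0,0,-0.86,0.24,0,0,-0.86,0.24,0,0,-0.86,0.24,0,0,-0.86,0.24,0,0,-0.86,0.24,0,0]'
python3 -m creep '[-0.86,0.24,0,0,-0.86,0.24,0,0,-0.86,0.24,0,0,-0.42,0.11,0,0,0,0,0,0,0,0,0,0]'
python3 -m creep '[0,0,0.5,0,0,0,0.8,0,0,0,0.8,0,0,0,0.6,0,0,0,0.4,0,0,0,0.25,0,0,0,0.15,0,0,0,0,0]'
python3 -m creep '[0,0,0.06,0,0,0,0.06,0,0,0,0.05,0,0,0,0.04,0,0,0,0,0,0,0,0,0]'
```

```text
time: 21.8
tcp_pos: [581.6, -114.9, 124.9]
eef_rot: [0.002, -3.14, -0.001]
wrist_force: [0.1, 0.3, -1.2]
opening: 0.563
grasp_force: 30.0
time: 22.4
tcp_pos: [640.1, -99.2, 125.5]
eef_rot: [0.001, -3.14, 0.0]
wrist_force: [0.6, 0.1, -1.5]
opening: 0.56
grasp_force: 30.0
time: 23.2
tcp_pos: [641.0, -99.0, 56.3]
eef_rot: [-0.001, 3.142, 0.0]
wrist_force: [0.3, -0.3, -1.3]
opening: 0.562
grasp_force: 30.0
time: 23.8
tcp_pos: [641.1, -99.0, 52.5]
eef_rot: [-0.001, 3.141, 0.0]
wrist_force: [-1.2, 0.5, 3.3]
opening: 0.56
grasp_force: 30.0
```

```bash
python3 -m creep '[0,0,0,0,0,0,0,0,0,0,0,0,0,0,0,0]' 1
python3 -m creep '[0,0,-0.2,0,0,0,-0.7,0,0,0,-1,0,0,0,-1,0,0,0,-1,0,0,0,-1,0,0,0,-1,0,0,0,-1,0]'
python3 -m creep '[0,-0.5,0,0,0,-1,0,0,0,-1,0,0,0,-1,0,0,0,-1,0,0,0,-1,0,0,0,-0.5,0,0,0,0,0,0]'
python3 - <<'E'
from h import *
for c in blobs("top",(45,120,80),(75,255,255),50):
    q,r=cv2.minEnclosingCircle(c); print(np.round(q),round(r,1),ray("top",q,96).round(1))
im=np.vstack([optics.camera("top")[100:350,200:520],optics.camera("side")[180:380,150:470]])
cv2.imwrite("pics/a4.png",im[:,:,::-1])
E
```

```text
time: 24.2
tcp_pos: [641.0, -99.0, 52.0]
eef_rot: [0.001, -3.142, -0.0]
wrist_force: [-0.6, 0.1, 1.0]
opening: 0.855
grasp_force: 0.0
time: 25.0
tcp_pos: [641.1, -99.1, 192.4]
eef_rot: [-0.001, 3.14, -0.0]
wrist_force: [-0.2, 0.4, -0.2]
opening: 1.001
grasp_force: 0.0
time: 25.8
tcp_pos: [640.4, -221.3, 190.0]
eef_rot: [-0.003, -3.141, 0.002]
wrist_force: [0.3, -0.4, 0.7]
opening: 0.997
grasp_force: 0.0
[  5. 358.] 9.8 [290.3 533.9]
[250. 161.] 14.9 [622.9 118.7]
[314. 156.] 16.7 [628.9   9.2]
[376. 148.] 15.3 [641.5 -98.5]
```

View pics/a4.png

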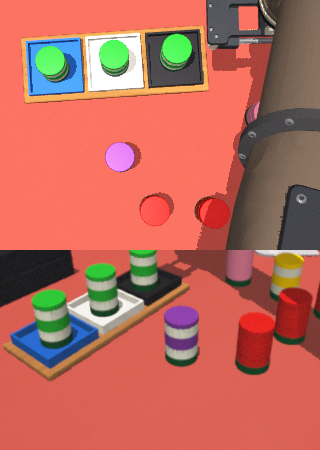

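All three green tins stand upright and centred in their trays: lids at top-view (250,161), (314,156) and (376,148), within about 4 mm of the tray centres. The gripper is clear of everything.

```bash
python3 -c "
from rig import ticket
print(ticket.sign_off())"
```

```text
the job is handed in; nothing more can be done
None
```

The three green-lidded tins were set down in order in the blue, white and black trays; the last pictures show each one upright and near its tray's centre, and I handed the job in at about 26 s with the gripper clear (the sign-off returned no verdict).

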